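# Close up the wax chest

## Task

Close up the small wooden wax chest by pushing only, without gripping or lifting anything: first push its open drawer fully home from the outside of its front, then push the raised lid over and down until it is fully shut. The drawer has to be home before the lid comes down, because the lip of the lid drops in front of it. Keep your fingers out of the drawer and off the inside of the lid, do not shove the chest out of its place, and leave the jar, the plum tin and the rust-red tin alone.

Things in the scene. Friction and masses are not known exactly. Their poses are not given: they have to be found in the camera images.
- wax_chest: Small loose wooden chest, about 3 kg, slides if shoved hard. The carcass is 160 deep (own x) x 190 wide (own y) x 100 mm high without the lid. Origin: centre of its underside on the bench. Own z is up; its front, with the drawer, faces its own -x; the lid is hinged along the back at own +x. The front points roughly to the robot's right (world -y), yaw about 1.2 to 1.95 rad.
- drawer (a joint): Slide of the drawer in m: 0 is fully home, it grows to 0.10 as the drawer comes out along the chest's own -x. It runs with about 1.5 N of friction, stays where it is left and has a hard stop at 0. It starts 45 to 85 mm open.
- drawer_face (a point): Centre of the outer face of the flat dark-wood drawer front, which is 190 wide x 84 high x 8 mm thick (12 mm with the lining) and reaches from 11 to 95 mm above the bench. The point is 53 mm above the bench, and with the drawer home at own x = -92 mm of the chest. A flush brass-rimmed black spot near it is flat decoration. Pushing this face along the chest's own +x shuts the drawer.
- lid (a joint): Hinge of the lid in rad: 0 is fully shut (level), pi/2 stands upright, stop at 1.85 (leaning back a little). The hinge is stiff (about 0.35 N m of friction): the lid stays at whatever angle it is left and must be pushed all the way down, with some 1 to 4 N near its free edge. It starts at 1.35 to 1.75.
- hinge_line (a point): Middle of the lid's hinge line, which runs along the chest's own y; at own x = +82 mm, 100 mm above the bench.
- lid_top_edge (a point): On the lid's outer (upper) face, mid-width, 180 mm from the hinge line. The dark-wood lid is 188 (hinge to free edge) x 194 mm; its outer face lies 13 mm off the plane through the hinge line (113 mm above the bench when shut). The lip at the free edge hangs 26 mm down from the outer face; when shut it ends at own x = -106 mm. There is room behind the open lid.
- drawer_inside: The drawer's tray with the lining of its front (pale wood, wax lumps fixed in it); not to be touched. It moves with the drawer; its origin coincides with the chest's when home.
- lid_inside: The pale plywood lining on the underside of the lid; not to be touched. It moves with the lid; its origin lies on the hinge line.
- jar: Bystander: closed steel-grey jar, 78 diameter x 107 mm high, loose. Origin: centre of its underside. It stands on the bench in front of the chest, beyond the open drawer.
- plum_tin: Bystander: small open tin with plum wax, 58 diameter x 50 mm high, loose, behind the chest. Origin: centre of its underside.
- rust_tin: Bystander: small open tin with rust-red wax, 59 diameter x 45 mm high, loose, on the bench in front of the chest. Origin: centre of its underside.

How it is judged:
By the outcome, as a careful person would: the job done as asked, in the order asked, and still so for the second after the job is handed in, with the robot touching nothing.
It also fails if it takes over 48 s, if anything falls off the work surface, if the arm or the gripper's body presses on something with over 40 N, if the wrist force passes 120 N, or if a joint passes its speed limit or range.

## Robot

A 7-joint arm with a two-finger parallel gripper is mounted at the origin on the work surface; the furniture and walls round the work are solid. World frame = base frame: x ahead of the robot, y to its left, z up, the work surface at z = 0. Lengths are in m, angles in rad, forces in N, time in s.
With the tool pointing down it reaches from about 0.4 to 0.875 m from the base axis. Payload 19.3 kg.
Tool frame: the origin (TCP) lies at the very end of the fingers, on their centre line; the grasp point (between the pads) lies 19 mm behind it (r.grasp_offset is the distance from the TCP to the grasp point, in m); z points along the fingers, y is the direction in which the jaws open and shut (so a half turn about z gives the same grasp; the last joint's range is limited). The gripper opens to 85 mm and grips with 20 to 120 N. Pads are 22 mm wide; open, the fingers measure 114 mm over their backs; the gripper's body (76 mm by 85 mm) begins 54 mm behind the grasp point. The pads swing forward as they close: fully open they stand 13 mm farther back than shut.
Start: joints at [1.141, 0.521, -0.036, 1.599, 0.021, 1.021, -0.113], TCP at [0.22, -0.585, 0.231] pointing down, gripper open.
Joint ranges: [-2.91, 2.91], [-0.3, 2.13], [-1.5, 1.42], [0.17, 2.43], [-1.26, 4.41], [0.16, 1.93], [-2.52, 2.52]. Speed limits (rad/s): [1.89, 1.89, 2.39, 2.39, 3.01, 3.01, 3.01].

## Interface

Orientations are given as a unit quaternion [w, x, y, z].
In Python, from rig import sensors, cams, order, r gives the robot as it stands.
- The arm moves only by the shell command python3 -m handwheel 'ROWS'. ROWS is JSON, a list of rows, each a list of 5 numbers: the shift along the tool's x, y, z in cm, then the turn about the tool's z in rad, then the opening, from 0 (shut) to 1 (fully open). In form: [[x, y, z, turn, claw], ...]. A call has 1 to 12 rows; each row is the pose to reach, as a shift and turn from the pose measured when the call began, along the tool's axes at that moment; what a row does not reach only later rows make up. A row lasts 1/8 s, in which the tool goes at most 62.5 mm and 10.7 degrees, less where a joint would pass 70% of its speed; a pose out of reach is approached as far as the arm can. A call with a gripper value outside its range is refused whole. The fingers move at their own pace and stop on an object; the grip force is fixed at half the most. Time passes only in rows, so rows that repeat a pose let the fingers close. It gives the time, the measured TCP pose, the force and the opening at its end, in the units of the state.
- sensors.get_obs(): the state, without advancing time (a new reading comes with each control period).
- cams.capture(name): name is "scene" or "top"; returns the picture (400x640x3 uint8, red, green, blue); there is no depth.
- cams.camera_info(name): a dict with "fov_y" (degrees; the focal length in pixels is half the picture's height over the tangent of half this angle, whatever the lens; pixels are square), "cx", "cy" (the principal point, pixels), "k1" (the pictures are not rectified: a ray, as slopes to the right and down, at radius r is drawn at 1 + k1 r^2 times it, then the intrinsics apply), "R" (3x3) and "t" (3): a world point X has camera coordinates R X + t. Camera axes: x right, y down, z forward; pixel columns grow to the right and rows downward; lengths in m; the calibration is good to about 2 mm. A picture is of the moment at which its call begins. camera_info takes no time and is no camera call.
- order.job_done(): hands the job in, once; it reports no verdict.
The state is a dict: "t": time; "q": joint angles; "qvel": joint speeds; "joint_torque": joint torques, N m; "position": TCP position; "tcp_rot": TCP orientation; "ft_force": force on the tool from outside, world axes, zero at the start; "torque": the same for the moment, N m; "width": finger opening in m.
Only numpy, scipy, OpenCV 4.12 (cv2) and the standard library are available. Lean on these libraries where they do the work, as an engineer would, in place of code of your own. Each camera call takes 0.05 s, during which the arm holds its last target.

## Working session

There is one attempt and no reset: what is moved stays moved. The work goes in short steps, Python scripts to look and compute and a shell command to move; the robot and the scene stay as the last step left them, time stands still between calls to the robot, and variables do not carry over. Pictures are saved under pics/ and viewed, and the job is handed in when it is done.

```bash
ls; mkdir -p pics
python3 - <<'E'
from rig import sensors, cams, order, r
import cv2
for n in ["scene","top"]:
    im=cams.capture(n); cv2.imwrite(f"pics/{n}0.png",im[:,:,::-1]); print(n,cams.camera_info(n))
print(sensors.get_obs())
E
```

```text
pics
scene {'fov_y': 45.579573694558746, 'cx': 314.6665596250769, 'cy': 201.2848801449726, 'k1': -0.07612344757247046, 'R': array([[-0.46049064,  0.88749795,  0.01719749],
       [ 0.66559244,  0.35804072, -0.6548233 ],
       [-0.58731174, -0.29009348, -0.75558632]]), 't': array([ 0.28862924, -0.21629905,  1.47316091])}
top {'fov_y': 56.44190376399066, 'cx': 326.66092888357895, 'cy': 201.79882402702432, 'k1': -0.022369089601185742, 'R': array([[-0.02026733, -0.99955773, -0.02176166],
       [-0.98690493,  0.02348513, -0.15958416],
       [ 0.16002465,  0.01824234, -0.98694444]]), 't': array([-0.04457222,  0.48393442,  1.12919877])}
{'t': 0.1, 'q': array([ 1.14079557,  0.52197596, -0.0362861 ,  1.5998997 ,  0.02119569,
        1.02111441, -0.11278726]), 'qvel': array([-1.39152355e-03, -2.01457308e-03,  1.02883286e-03, -6.31929603e-04,
        1.31353690e-03, -3.14956079e-04,  1.74231781e-05]), 'joint_torque': array([ 6.09753071e-03, -9.28488994e+01,  1.98519856e+00, -3.70536375e+01,
        1.82561675e-02,  5.23694107e-03, -3.97316603e-05]), 'position': array([ 0.21990374, -0.5847347 ,  0.23078869]), 'tcp_rot': array([-4.88604486e-04,  9.83864730e-01,  1.78913209e-01, -1.32984582e-04]), 'ft_force': array([-0.92154525,  0.04997193, -0.34869911]), 'torque': array([0.00290437, 0.02484683, 0.00195124]), 'width': 0.08503125496289261}
```

View pics/scene0.png

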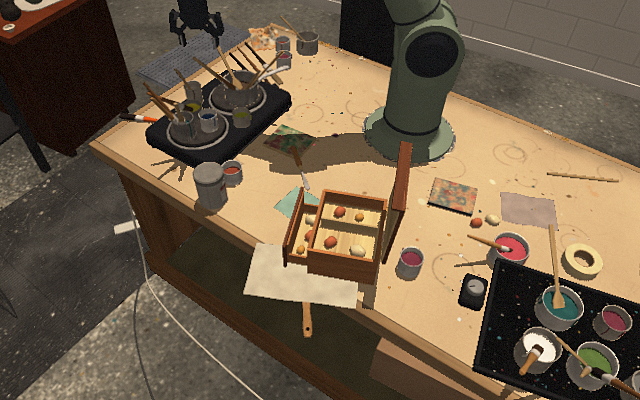

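View pics/top0.png

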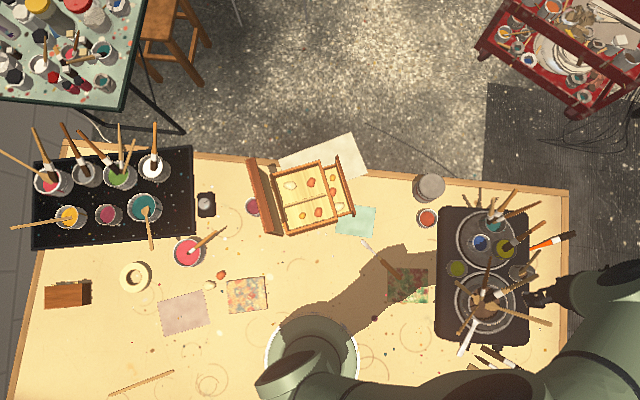

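Run:
```python
import cv2
a=cv2.imread("pics/scene0.png")[120:320,180:440]; cv2.imwrite("pics/s0c.png",cv2.resize(a,None,fx=3,fy=3,interpolation=2))
a=cv2.imread("pics/top0.png")[120:270,230:460]; cv2.imwrite("pics/t0c.png",cv2.resize(a,None,fx=3.4,fy=3.4,interpolation=2))
```

```text
(no output)
```

View pics/s0c.png

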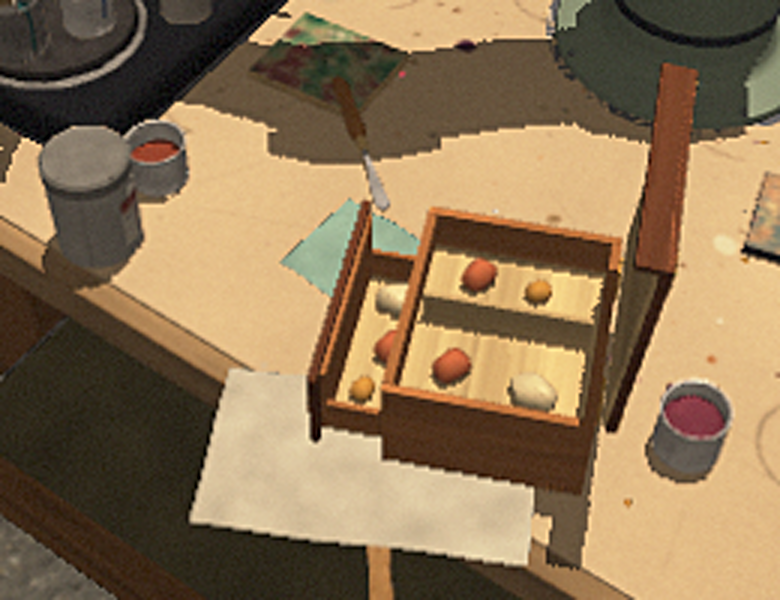

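View pics/t0c.png

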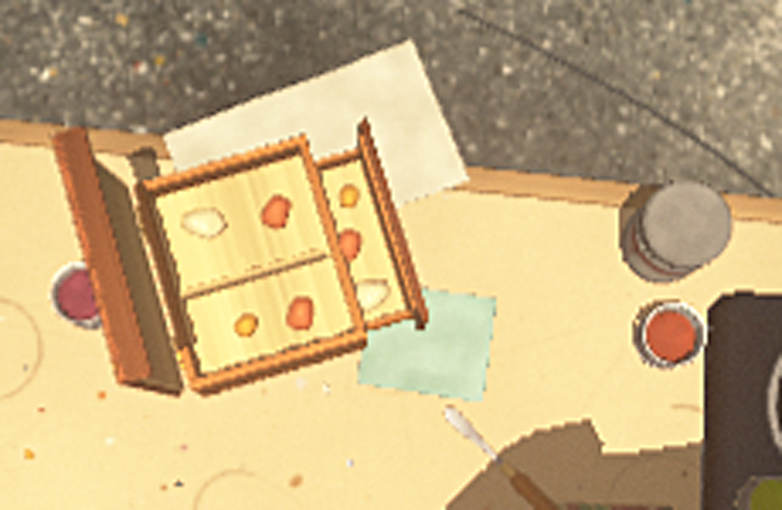

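```bash
cat > h.py <<'E'
import numpy as np
from scipy.optimize import least_squares
from rig import sensors, cams, order, r
def proj(n,X):
    c=cams.camera_info(n); f=200/np.tan(np.radians(c['fov_y']/2))
    p=np.atleast_2d(X)@np.array(c['R']).T+c['t']; s=p[:,:2]/p[:,2:]
    k=1+c['k1']*(s**2).sum(1,keepdims=True)
    return s*k*f+[c['cx'],c['cy']]
def W(p,o):
    x,y,a=p[:3]; c,s=np.cos(a),np.sin(a); o=np.atleast_2d(o)
    return np.c_[x+c*o[:,0]-s*o[:,1], y+s*o[:,0]+c*o[:,1], o[:,2]]
def lid(th,s,h,y): return [.082-s*np.cos(th)+h*np.sin(th), y, .1+s*np.sin(th)+h*np.cos(th)]
def model(p):
    d,th=p[3:5]
    return dict(fn=[-.08,.095,.1],ff=[-.08,-.095,.1],bf=[.08,-.095,.1],bn=[.08,.095,.1],
      dn=[-.092-d,.095,.095],df=[-.092-d,-.095,.095],dfb=[-.092-d,-.095,.011],dnb=[-.092-d,.095,.011],
      on=lid(th,.188,.013,.097),of=lid(th,.188,.013,-.097),ln=lid(th,.188,-.013,.097),lf=lid(th,.188,-.013,-.097))
def fit(meas,p0=(.65,.05,1.6,.06,1.5)):
    def res(p):
        m=model(p); return np.concatenate([(proj(n,W(p,m[k]))[0]-uv) for n,k,uv in meas])
    s=least_squares(res,p0,loss='soft_l1'); return s.x,[(n,k,res(s.x)[2*i:2*i+2].round(1)) for i,(n,k,_) in enumerate(meas)]
def ground(n,uv,z,g=(.6,0)):
    return least_squares(lambda q:proj(n,[q[0],q[1],z])[0]-uv,g).x
E
cat > m0.py <<'E'
from h import *
S=lambda u,v:(u/3+180-.3,v/3+120-.3); T=lambda u,v:(u/3.4+230-.3,v/3.4+120-.3)
m=[('scene','fn',S(435,210)),('scene','ff',S(386,388)),('scene','bf',S(580,422)),('scene','bn',S(620,240)),
('scene','dn',S(366,203)),('scene','df',S(312,378)),('scene','dfb',S(316,440)),
('scene','on',S(697,70)),('scene','of',S(675,270)),('scene','ln',S(664,65)),('scene','lf',S(640,265)),
('top','bf',T(138,185)),('top','ff',T(305,137)),('top','fn',T(365,345)),('top','bn',T(200,393)),
('top','dn',T(427,325)),('top','df',T(370,120)),('top','of',T(55,133)),('top','lf',T(84,128)),('top','on',T(120,382)),('top','ln',T(150,380))]
p,e=fit(m); print(p.round(4)); print(*e,sep='\n')
print('drawer face',W(p,[-.092-p[3],0,.053])); print('lidtop',W(p,lid(p[4],.18,.013,0)),'hinge',W(p,[.082,0,.1]))
for nm,uv,z in [('jar',T(687,225),.107),('rust',T(669,333),.045)]: print(nm,ground('top',uv,z))
print('plum',ground('scene',S(693,415),.05),'jar',ground('scene',S(87,158),.107),'rust',ground('scene',S(155,150),.045))
print('tbl edge',ground('scene',S(100,280),0))
E
python3 m0.py
```

```text
[0.4895 0.0143 1.8356 0.0399 1.6513]
('scene', 'fn', array([-2.1, -2.4]))
('scene', 'ff', array([-3.1, -0.2]))
('scene', 'bf', array([3.8, 1.8]))
('scene', 'bn', array([ 0.5, -1.3]))
('scene', 'dn', array([ 0.4, -2.2]))
('scene', 'df', array([-1. ,  0.1]))
('scene', 'dfb', array([-1.1,  0.1]))
('scene', 'on', array([ 0.3, -0.4]))
('scene', 'of', array([-0.4,  0.9]))
('scene', 'ln', array([-0.6, -1.4]))
('scene', 'lf', array([-2.4, -0.6]))
('top', 'bf', array([-1.5,  0.4]))
('top', 'ff', array([ 0.4, -0.3]))
('top', 'fn', array([ 0.7, -1.5]))
('top', 'bn', array([-3.1, -0.2]))
('top', 'dn', array([-0.8, -0.4]))
('top', 'df', array([-2.3,  0.4]))
('top', 'of', array([-1.7,  1.2]))
('top', 'lf', array([-0.5, -0.5]))
('top', 'on', array([-1.3,  1.8]))
('top', 'ln', array([ 0. , -0.6]))
drawer face [[ 0.52404433 -0.1130488   0.053     ]]
lidtop [[0.46088545 0.11986585 0.27837213]] hinge [[0.46806421 0.09339231 0.1       ]]
jar [ 0.5119557  -0.36788457]
rust [ 0.42501621 -0.36179255]
plum [0.47893329 0.1742337 ] jar [ 0.51493905 -0.36097667] rust [ 0.43225101 -0.35660054]
tbl edge [ 0.55362786 -0.33885102]
```

```bash
cat > ov.py <<'E'
from h import *
import cv2
def overlay(n,img,p,box,f,out):
    m=model(p); x0,y0,x1,y1=box
    a=cv2.resize(img[y0:y1,x0:x1],None,fx=f,fy=f,interpolation=cv2.INTER_CUBIC)
    for k in m:
        u=(proj(n,W(p,m[k]))[0]+.5-[x0,y0])*f
        cv2.drawMarker(a,tuple(int(v) for v in u),(0,255,0),cv2.MARKER_CROSS,10,1)
    cv2.imwrite(out,a)
E
python3 - <<'E'
from ov import *
p=[0.4895,0.0143,1.8356,0.0399,1.6513]
overlay('scene',cv2.imread('pics/scene0.png'),p,(275,180,415,290),5.5,'pics/os.png')
overlay('top',cv2.imread('pics/top0.png'),p,(240,145,360,245),6,'pics/ot.png')
E
```

```text
(no output)
```

View pics/os.png

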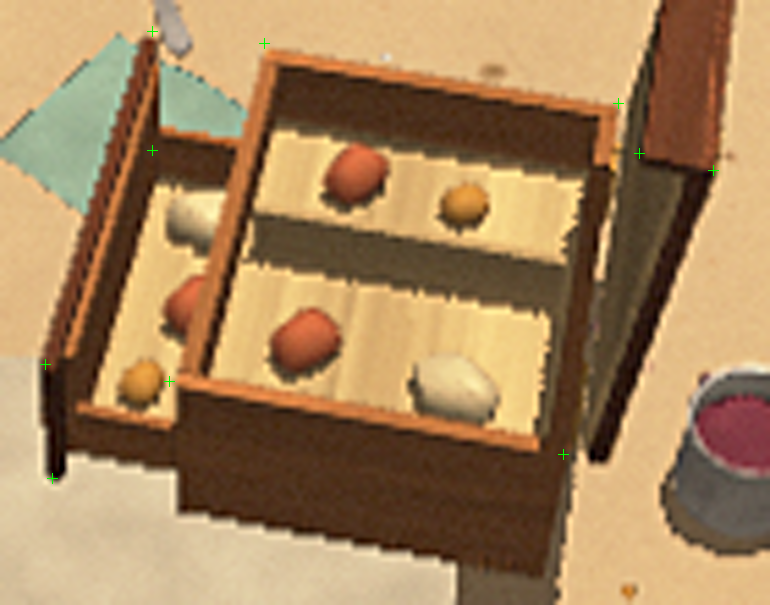

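View pics/ot.png

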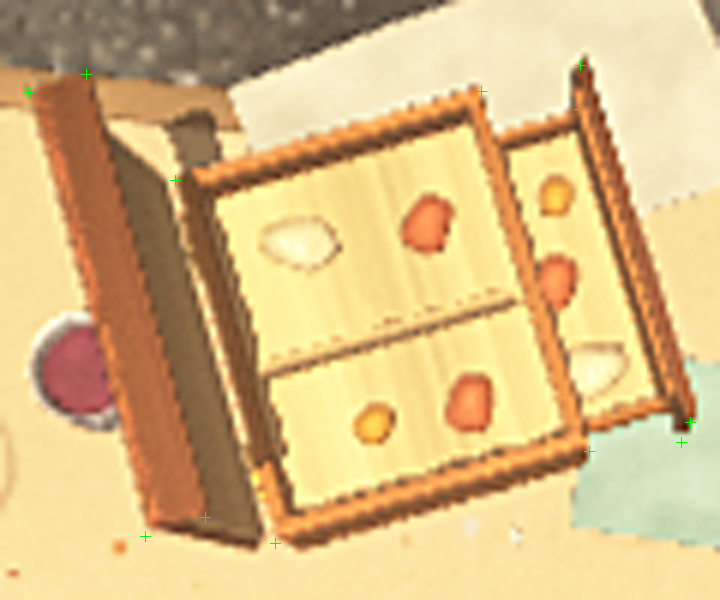

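```bash
cat > m0.py <<'E'
from ov import *
_m=model
def model2(p):
    m=_m(p); m.update(ffb=[-.08,-.095,0],bfb=[.08,-.095,0]); return m
import h,ov; h.model=model2; ov.model=model2
S=lambda u,v:(u/5.5+275-.5,v/5.5+180-.5); T=lambda u,v:(u/6+240-.5,v/6+145-.5)
m=[('scene','fn',S(268,50)),('scene','ff',S(179,380)),('scene','bf',S(556,450)),('scene','bn',S(619,108)),('scene','ffb',S(178,512)),('scene','bfb',S(547,575)),
('scene','dn',S(148,38)),('scene','df',S(43,362)),('scene','dfb',S(53,478)),
('scene','of',S(716,170)),('scene','lf',S(644,160)),('scene','on',((697/3+180-.3,70/3+120-.3))),('scene','ln',((664/3+180-.3,65/3+120-.3))),
('top','bf',T(183,172)),('top','ff',T(476,92)),('top','fn',T(590,445)),('top','bn',T(290,548)),
('top','dn',T(693,405)),('top','df',T(584,58)),('top','of',T(34,91)),('top','lf',T(90,76)),('top','on',T(150,525)),('top','ln',T(208,516))]
for mm in (m,[q for q in m if q[0]=='scene'],[q for q in m if q[0]=='top']):
  p,e=fit(mm); print(p.round(4),'face',W(p,[-.092-p[3],0,.053]),'hinge',W(p,[.082,0,.1]))
  if mm is m:
    print(*e,sep='\n')
E
python3 m0.py
```

```text
Traceback (most recent call last):
  File "m0.py", line 13, in <module>
    p,e=fit(mm); print(p.round(4),'face',W(p,[-.092-p[3],0,.053]),'hinge',W(p,[.082,0,.1]))
        ~~~^^^^
  File "h.py", line 21, in fit
    s=least_squares(res,p0,loss='soft_l1'); return s.x,[(n,k,res(s.x)[2*i:2*i+2].round(1)) for i,(n,k,_) in enumerate(meas)]
  File "h.py", line 20, in res
    m=model(p); return np.concatenate([(proj(n,W(p,m[k]))[0]-uv) for n,k,uv in meas])
                                        ~~~~^^^^^^^^^^^^^
  File "h.py", line 5, in proj
    c=cams.camera_info(n); f=200/np.tan(np.radians(c['fov_y']/2))
ValueError: time passes only in moves, steps and waits
```

```bash
sed -i "s/    c=cams.camera_info(n); f=/    c=C[n]; f=/; s/^def proj/C={n:cams.camera_info(n) for n in ('scene','top')}\ndef proj/" h.py; python3 m0.py 2>&1 | tail -40
```

```text
[0.4899 0.0153 1.8406 0.0421 1.6459] face [[ 0.5256817  -0.11400583  0.053     ]] hinge [[0.46806205 0.09432078 0.1       ]]
('scene', 'fn', array([-0.6, -0.9]))
('scene', 'ff', array([-1.2,  0.7]))
('scene', 'bf', array([1.9, 1.1]))
('scene', 'bn', array([ 0. , -0.7]))
('scene', 'ffb', array([-1.2,  1. ]))
('scene', 'bfb', array([-1.5,  2.1]))
('scene', 'dn', array([-0.1, -0.9]))
('scene', 'df', array([-0.1,  0.9]))
('scene', 'dfb', array([-0.7,  0.4]))
('scene', 'of', array([-0.2,  0.2]))
('scene', 'lf', array([-0.7, -1. ]))
('scene', 'on', array([ 0. , -0.5]))
('scene', 'ln', array([-0.9, -1.4]))
('top', 'bf', array([-1.7,  1.4]))
('top', 'ff', array([ 0.4, -0.3]))
('top', 'fn', array([-0.3,  0.7]))
('top', 'bn', array([-2.6, -0.8]))
('top', 'dn', array([-0. ,  2.3]))
('top', 'df', array([-0.5,  0.8]))
('top', 'of', array([-1.1,  0.3]))
('top', 'lf', array([-0.8, -0.3]))
('top', 'on', array([-0.6,  1.8]))
('top', 'ln', array([-0.1,  0.2]))
[0.489  0.0162 1.8385 0.0428 1.6457] face [[ 0.52462867 -0.11372307  0.053     ]] hinge [[0.46728189 0.09532161 0.1       ]]
[0.4917 0.0126 1.8443 0.0409 1.6528] face [[ 0.52760263 -0.11531941  0.053     ]] hinge [[0.46955793 0.09159934 0.1       ]]
```

```bash
cat > go.py <<'E'
import sys
from h import *
from scipy.spatial.transform import Rotation as Ro
P=np.array([0.4899,0.0153,1.8406,0.0428,1.6465])
def show(*targets):
    o=sensors.get_obs(); q=o['tcp_rot']; R=Ro.from_quat([q[1],q[2],q[3],q[0]]).as_matrix()
    print('t',round(o['t'],2),'pos',o['position'].round(4),'F',o['ft_force'].round(1),'w',round(o['width'],4),'own',own(o['position']).round(4))
    ya=np.arctan2(-R[1,1],-R[0,1]); print('-y yaw',ya.round(3),'turn to align',(ya-P[2]).round(3))
    for t in targets: print('  ',np.round(t,3),'-> cm',(R.T@(np.array(t)-o['position'])*100).round(2))
def own(w):
    c,s=np.cos(P[2]),np.sin(P[2]); d=np.array(w)-[P[0],P[1],0]; return np.array([c*d[0]+s*d[1],-s*d[0]+c*d[1],w[2]])
def ow(x,y,z): return W(P,[x,y,z])[0]
E
python3 - <<'E'
from go import *
f=-.092-P[3]
show([.22,-.585,.36],ow(f-.075,0,.36),ow(f-.075,0,.05),ow(f-.0145,0,.05))
E
```

```text
t 0.1 pos [ 0.2199 -0.5847  0.2308] F [-0.9  0.  -0.3] w 0.085 own [-0.5064  0.4202  0.2308]
-y yaw 1.931 turn to align 0.09
   [ 0.22  -0.585  0.36 ] -> cm [ -0.     0.02 -12.92]
   [ 0.546 -0.187  0.36 ] -> cm [ 44.51 -25.77 -12.9 ]
   [ 0.546 -0.187  0.05 ] -> cm [ 44.51 -25.74  18.1 ]
   [ 0.53  -0.129  0.05 ] -> cm [ 45.06 -31.77  18.11]
```

```bash
python3 -m handwheel '[[0,0,-6,0,0],[0,0,-12.9,0,0],[4,-2.5,-12.9,0.02,0],[8,-5,-12.9,0.03,0],[13,-8,-12.9,0.05,0],[18,-11,-12.9,0.09,0],[23,-13.5,-12.9,0.09,0],[28,-16.5,-12.9,0.09,0],[33,-19.5,-12.9,0.09,0],[38,-22.3,-12.9,0.09,0],[42,-24.5,-12.9,0.09,0],[44.5,-25.8,-12.9,0.09,0]]'
python3 - <<'E'
from go import *
f=-.092-P[3]
show(ow(f-.075,0,.36),ow(f-.075,0,.05),ow(f-.0145,0,.05))
E
```

```text
t: 1.6
position: [0.5468, -0.1844, 0.3597]
tcp_rot: [-0.001, 0.991, 0.136, -0.0]
ft_force: [0.0, -0.0, -0.2]
width: -0.0001
t 1.6 pos [ 0.5468 -0.1844  0.3597] F [ 0.  -0.  -0.2] w -0.0001 own [-0.2076 -0.0016  0.3597]
-y yaw 1.843 turn to align 0.002
   [ 0.546 -0.187  0.36 ] -> cm [-0.16  0.22 -0.03]
   [ 0.546 -0.187  0.05 ] -> cm [-0.15  0.27 30.96]
   [ 0.53  -0.129  0.05 ] -> cm [-0.13 -5.78 30.98]
```

```bash
python3 -m handwheel '[[0,0,5,0,0],[0,0,10,0,0],[0,0,16,0,0],[0,0,22,0,0],[0,0,27,0,0],[0,0,30.5,0,0],[0,0,30.8,0,0],[0,0,30.8,0,0]]'
python3 - <<'E'
from go import *
import cv2
f=-.092-P[3]
for n in ["scene","top"]: cv2.imwrite(f"pics/{n}1.png",cams.capture(n)[:,:,::-1])
a=cv2.imread("pics/scene1.png")[150:300,200:420];b=cv2.imread("pics/top1.png")[120:270,230:450]
cv2.imwrite("pics/1.png",cv2.resize(np.vstack([a,b]),None,fx=2,fy=2,interpolation=2))
show(ow(f-.0145,0,.05),ow(-.092-.0145,0,.05))
E
```

```text
t: 2.6
position: [0.5469, -0.184, 0.0526]
tcp_rot: [-0.001, 0.991, 0.136, 0.0]
ft_force: [0.4, 0.3, 1.1]
width: 0.0002
t 2.7 pos [ 0.5473 -0.1842  0.0533] F [-0.1  0.2  0.2] w -0.0001 own [-0.2076 -0.0022  0.0533]
-y yaw 1.843 turn to align 0.002
   [ 0.53  -0.129  0.05 ] -> cm [-0.21 -5.83  0.33]
   [ 0.518 -0.087  0.05 ] -> cm [ -0.2  -10.11   0.33]
```

View pics/1.png

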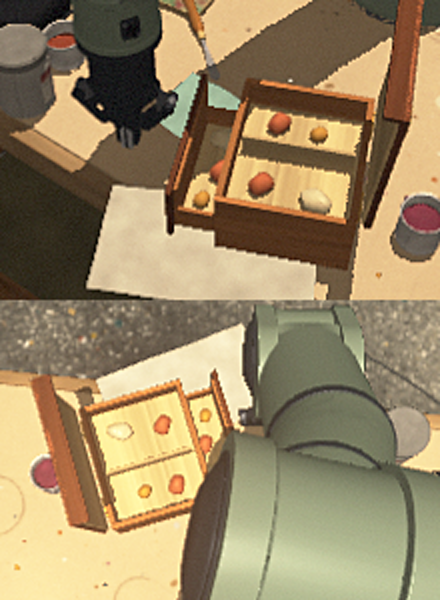

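```bash
python3 -c "
from rig import sensors;print(sensors.get_obs()['q'].round(2))"
```

```text
[ 0.36  0.69 -0.19  1.85  0.21  0.62 -1.26]
```

```bash
python3 -m handwheel '[[0,0,0,-0.17,0],[0,0,0,-0.35,0],[0,0,0,-0.52,0],[0,0,0,-0.7,0],[0,0,0,-0.87,0],[0,0,0,-1.05,0],[0,0,0,-1.22,0],[0,0,0,-1.4,0],[0,0,0,-1.57,0],[0,0,0,-1.57,0]]'
python3 - <<'E'
from go import *
import cv2
f=-.092-P[3]
cv2.imwrite(f"pics/scene2.png",cams.capture("scene")[:,:,::-1])
a=cv2.imread("pics/scene2.png")[150:300,200:420]
cv2.imwrite("pics/2.png",cv2.resize(a,None,fx=3,fy=3,interpolation=2))
show(ow(f-.011,0,.05),ow(-.092-.011,0,.05)); print(sensors.get_obs()['q'].round(2))
E
```

```text
t: 3.95
position: [0.5477, -0.1849, 0.0544]
tcp_rot: [0.001, 0.606, 0.796, 0.001]
ft_force: [-0.4, -0.2, -0.4]
width: 0.0
t 4.0 pos [ 0.5477 -0.1848  0.0542] F [-0.7 -0.2  0.9] w -0.0003 own [-0.2082 -0.0024  0.0542]
-y yaw -2.875 turn to align -4.716
   [ 0.529 -0.125  0.05 ] -> cm [ 6.24 -0.26  0.42]
   [ 0.517 -0.084  0.05 ] -> cm [10.52 -0.27  0.41]
[ 0.63  0.75 -0.59  1.83  0.6   0.74 -0.02]
```

View pics/2.png

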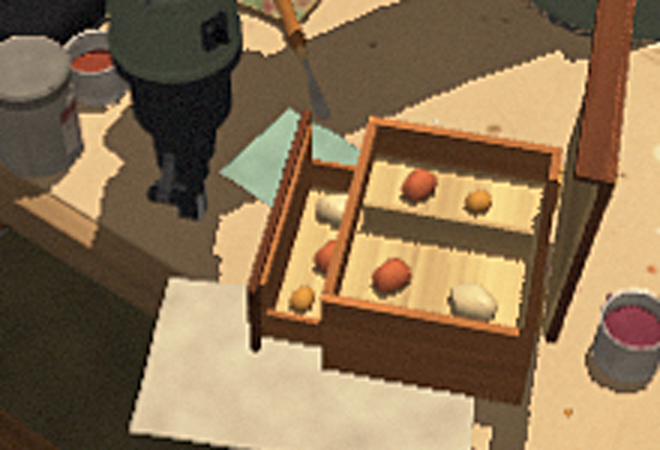

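```bash
python3 -m handwheel '[[2,-0.1,0.2,0,0],[4,-0.2,0.2,0,0],[5,-0.2,0.2,0,0],[5.5,-0.2,0.2,0,0],[6,-0.2,0.2,0,0],[6.4,-0.2,0.2,0,0],[6.8,-0.2,0.2,0,0],[7.2,-0.2,0.2,0,0],[7.6,-0.2,0.2,0,0],[8,-0.2,0.2,0,0],[8.4,-0.2,0.2,0,0]]'
python3 - <<'E'
from go import *
show(ow(-.092-.011,0,.053))
E
```

```text
t: 5.38
position: [0.5235, -0.104, 0.0521]
tcp_rot: [0.001, 0.607, 0.795, 0.001]
ft_force: [0.7, -2.0, 1.2]
width: 0.0
t 5.38 pos [ 0.5235 -0.104   0.0521] F [ 0.7 -2.   1.2] w 0.0 own [-0.124  -0.0006  0.0521]
-y yaw -2.875 turn to align -4.716
   [ 0.517 -0.084  0.053] -> cm [ 2.1  -0.06 -0.09]
```

Pushing with about 2 N. I'll continue in small steps and watch the force.

```bash
python3 -m handwheel '[[0.3,0,0,0,0],[0.6,0,0,0,0],[0.9,0,0,0,0],[1.2,0,0,0,0],[1.4,0,0,0,0],[1.5,0,0,0,0]]'; python3 -m handwheel '[[0.15,0,0,0,0],[0.3,0,0,0,0]]'
```

```text
t: 6.12
position: [0.5195, -0.0894, 0.0521]
tcp_rot: [0.001, 0.607, 0.795, 0.001]
ft_force: [-0.8, -2.0, 0.8]
width: 0.0002
t: 6.38
position: [0.5189, -0.0875, 0.0522]
tcp_rot: [0.001, 0.607, 0.795, 0.0]
ft_force: [2.9, -10.7, -0.9]
width: -0.0002
```

Run:
```python
from go import *
import cv2
cv2.imwrite(f"pics/scene3.png",cams.capture("scene")[:,:,::-1])
a=cv2.imread("pics/scene3.png")[170:280,270:410]
cv2.imwrite("pics/3.png",cv2.resize(a,None,fx=5,fy=5,interpolation=2))
show(ow(-.092-.011,0,.053))
```

```text
t 6.42 pos [ 0.5189 -0.0875  0.0522] F [ 1.8 -6.9 -0.3] w -0.0 own [-0.1068 -0.0006  0.0522]
-y yaw -2.876 turn to align -4.716
   [ 0.517 -0.084  0.053] -> cm [ 0.38 -0.06 -0.08]
```

View pics/3.png

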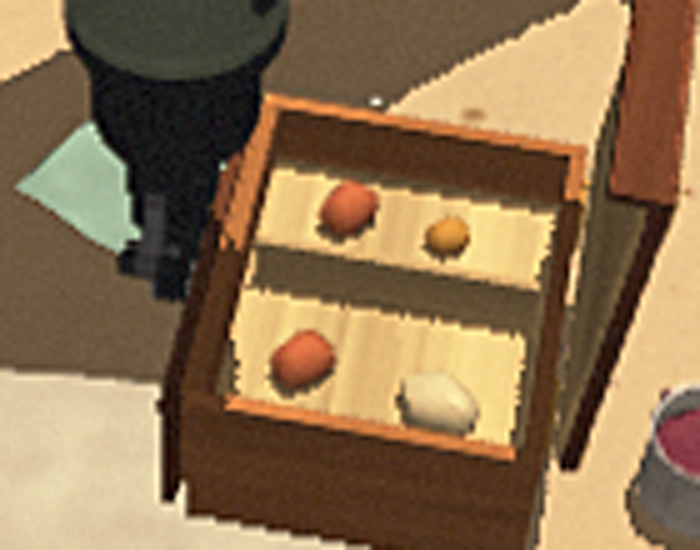

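```bash
python3 -m handwheel '[[-2,0,0,0,0],[-6,0,0,0,0],[-8,0,0,0,0],[-8,0,-6,0,0],[-8,0,-12,0,0],[-8,0,-18,0,0],[-8,0,-24,0,0],[-8,0,-30,0,0],[-8,0,-35,0,0],[-8,0,-38,0,0],[-8,0,-38,0,0]]'
python3 - <<'E'
from go import *
import cv2
for n in ["scene","top"]: cv2.imwrite(f"pics/{n}4.png",cams.capture(n)[:,:,::-1])
a=cv2.imread("pics/scene4.png")[130:290,220:420];b=cv2.imread("pics/top4.png")[120:280,220:420]
cv2.imwrite("pics/4.png",cv2.resize(np.hstack([a,b]),None,fx=2,fy=2,interpolation=2))
show(ow(.175,0,.43),ow(.175,0,.23),ow(.12,0,.23)); print(sensors.get_obs()['q'].round(2))
E
```

```text
t: 7.8
position: [0.5395, -0.1639, 0.4342]
tcp_rot: [0.003, 0.607, 0.795, 0.001]
ft_force: [0.3, -0.1, -0.1]
width: -0.0001
t 7.9 pos [ 0.5388 -0.1642  0.4318] F [ 0.2  0.8 -0.9] w -0.0001 own [-0.186   0.0007  0.4318]
-y yaw -2.876 turn to align -4.716
   [0.443 0.184 0.43 ] -> cm [36.1  -0.06  0.12]
   [0.443 0.184 0.23 ] -> cm [36.13 -0.1  20.12]
   [0.458 0.131 0.23 ] -> cm [30.63 -0.08 20.13]
[ 0.76  0.36 -0.8   1.43  0.26  1.46  0.23]
```

View pics/4.png

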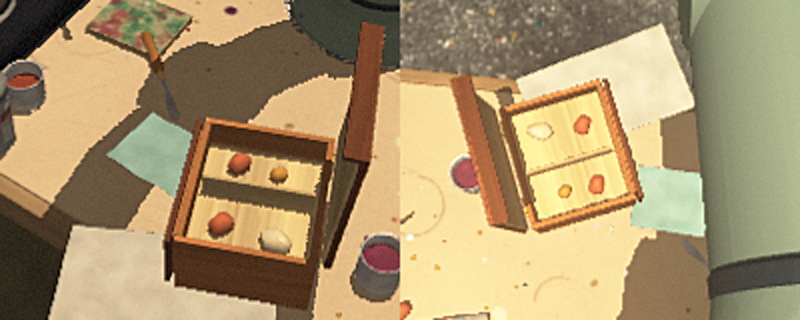

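```bash
python3 -m handwheel '[[5,0,0,0,0],[10,0,0,0,0],[15,0,0,0,0],[20,0,0,0,0],[25,0,0,0,0],[30,0,0,0,0],[34,0,0,0,0],[36,0,0,0,0],[36,0,0,0,0],[36,0,0,0,0]]'
python3 - <<'E'
from go import *
show(ow(.175,0,.43),ow(.175,0,.24)); print(sensors.get_obs()['q'].round(2))
E
```

```text
t: 9.15
position: [0.4443, 0.1824, 0.4305]
tcp_rot: [0.001, 0.607, 0.794, -0.0]
ft_force: [-0.1, -0.9, -0.5]
width: 0.0003
t 9.15 pos [0.4443 0.1824 0.4305] F [-0.1 -0.9 -0.5] w 0.0003 own [ 0.1732 -0.0005  0.4305]
-y yaw -2.876 turn to align -4.717
   [0.443 0.184 0.43 ] -> cm [ 0.18 -0.05  0.05]
   [0.443 0.184 0.24 ] -> cm [ 0.21 -0.07 19.05]
[ 0.31  0.22 -0.99  1.62  0.19  1.4  -0.44]
```

```bash
python3 -m handwheel '[[0,0,5,0,0],[0,0,10,0,0],[0,0,15,0,0],[0,0,18,0,0],[0,0,19,0,0],[-1,0,19,0,0],[-2,0,19,0,0],[-3,0,19,0,0],[-4,0,19,0,0]]'
python3 - <<'E'
from go import *
import cv2
for n in ["scene","top"]: cv2.imwrite(f"pics/{n}5.png",cams.capture(n)[:,:,::-1])
a=cv2.imread("pics/scene5.png")[100:300,220:440];b=cv2.imread("pics/top5.png")[100:300,220:400]
cv2.imwrite("pics/5.png",cv2.resize(np.hstack([a,b]),None,fx=2,fy=2,interpolation=2))
show()
E
```

```text
t: 10.28
position: [0.4554, 0.1426, 0.2411]
tcp_rot: [0.001, 0.608, 0.794, 0.0]
ft_force: [-0.1, -1.0, -0.2]
width: 0.0001
t 10.38 pos [0.4554 0.1422 0.2407] F [ 0.7 -0.4  0.4] w -0.0002 own [ 0.1315 -0.0006  0.2407]
-y yaw -2.878 turn to align -4.719
```

View pics/5.png

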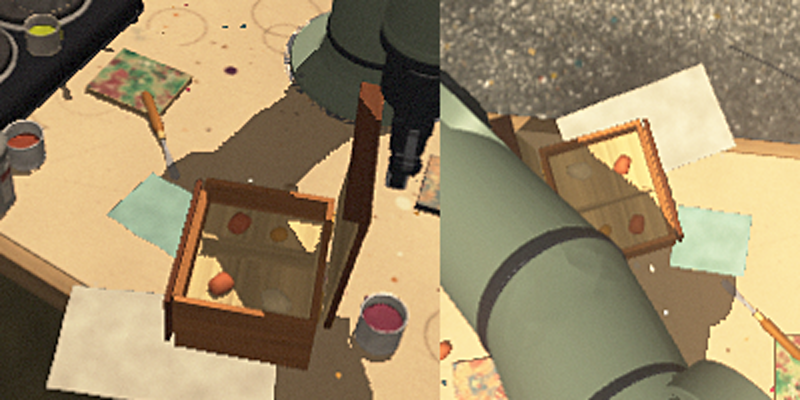

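```bash
cat > arc.py <<'E'
from go import *
def arc(s,ths):
    show(); o=own(sensors.get_obs()['position'])
    for th in ths:
        l=np.array(lid(th,s,.013,0))+[.011,0,0]
        print(round(th,2),'x',round((l[0]-o[0])*100,1),'z(down)',round((o[2]-l[2])*100,1))
E
python3 -c "
from arc import *
arc(.145,np.arange(1.65,-.01,-.075))"
```

```text
t 10.38 pos [0.4554 0.1422 0.2407] F [ 0.7 -0.4  0.4] w -0.0002 own [ 0.1315 -0.0006  0.2407]
-y yaw -2.878 turn to align -4.719
1.65 x -1.4 z(down) -0.3
1.58 x -2.5 z(down) -0.4
1.5 x -3.6 z(down) -0.5
1.42 x -4.7 z(down) -0.5
1.35 x -5.8 z(down) -0.4
1.28 x -6.8 z(down) -0.2
1.2 x -7.9 z(down) 0.1
1.13 x -8.9 z(down) 0.4
1.05 x -9.9 z(down) 0.9
0.98 x -10.9 z(down) 1.3
0.9 x -11.8 z(down) 1.9
0.83 x -12.7 z(down) 2.5
0.75 x -13.6 z(down) 3.2
0.68 x -14.4 z(down) 4.0
0.6 x -15.1 z(down) 4.8
0.53 x -15.7 z(down) 5.7
0.45 x -16.3 z(down) 6.6
0.38 x -16.9 z(down) 7.6
0.3 x -17.3 z(down) 8.5
0.23 x -17.7 z(down) 9.6
0.15 x -18.0 z(down) 10.6
0.08 x -18.2 z(down) 11.7
0.0 x -18.3 z(down) 12.8
```

```bash
python3 -m handwheel '[[-0.7,0,-0.2,0,0],[-1.4,0,-0.3,0,0],[-2,0,-0.4,0,0],[-2.5,0,-0.4,0,0],[-3.1,0,-0.5,0,0],[-3.6,0,-0.5,0,0],[-4.2,0,-0.5,0,0],[-4.7,0,-0.5,0,0]]'
python3 - <<'E'
from go import *
import cv2
cv2.imwrite(f"pics/scene6.png",cams.capture("scene")[:,:,::-1])
a=cv2.imread("pics/scene6.png")[100:300,220:440]
cv2.imwrite("pics/6.png",cv2.resize(a,None,fx=3,fy=3,interpolation=2))
from arc import *
arc(.145,np.arange(1.425,-.01,-.075))
E
```

```text
t: 11.38
position: [0.4678, 0.0965, 0.2459]
tcp_rot: [0.001, 0.608, 0.794, -0.0]
ft_force: [-0.6, 2.9, -0.6]
width: 0.0001
t 11.43 pos [0.468  0.0959 0.2458] F [1.3 0.9 0.3] w -0.0002 own [ 0.0835 -0.0003  0.2458]
-y yaw -2.879 turn to align -4.719
1.42 x 0.1 z(down) 0.0
1.35 x -1.0 z(down) 0.1
1.28 x -2.0 z(down) 0.3
1.2 x -3.1 z(down) 0.6
1.13 x -4.1 z(down) 0.9
1.05 x -5.1 z(down) 1.4
0.98 x -6.1 z(down) 1.8
0.9 x -7.0 z(down) 2.4
0.83 x -7.9 z(down) 3.0
0.75 x -8.8 z(down) 3.7
0.68 x -9.6 z(down) 4.5
0.6 x -10.3 z(down) 5.3
0.53 x -10.9 z(down) 6.2
0.45 x -11.5 z(down) 7.1
0.38 x -12.1 z(down) 8.1
0.3 x -12.5 z(down) 9.1
0.23 x -12.9 z(down) 10.1
0.15 x -13.2 z(down) 11.1
0.08 x -13.4 z(down) 12.2
0.0 x -13.6 z(down) 13.3
```

View pics/6.png

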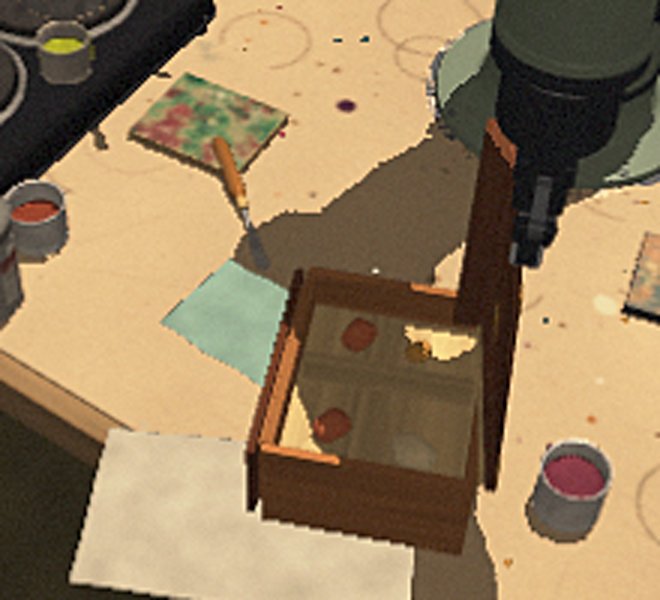

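```bash
python3 -m handwheel '[[-1,0,0.1,0,0],[-2,0,0.3,0,0],[-3.1,0,0.6,0,0],[-4.1,0,0.9,0,0],[-5.1,0,1.4,0,0],[-6.1,0,1.8,0,0],[-7,0,2.4,0,0],[-7.9,0,3,0,0],[-8.8,0,3.7,0,0],[-9.6,0,4.5,0,0],[-10.3,0,5.3,0,0],[-10.9,0,6.2,0,0]]'
python3 - <<'E'
from go import *
import cv2
cv2.imwrite(f"pics/scene7.png",cams.capture("scene")[:,:,::-1])
a=cv2.imread("pics/scene7.png")[100:300,220:440]
cv2.imwrite("pics/7.png",cv2.resize(a,None,fx=3,fy=3,interpolation=2))
from arc import *
arc(.145,np.arange(.6,-.01,-.075))
E
```

```text
t: 12.92
position: [0.4965, -0.01, 0.1834]
tcp_rot: [0.001, 0.608, 0.794, -0.0]
ft_force: [0.9, -1.0, 2.3]
width: 0.0
t 12.97 pos [ 0.4962 -0.0107  0.1824] F [-0.5 -1.2 -0.9] w -0.0005 own [-0.0268  0.0009  0.1824]
-y yaw -2.879 turn to align -4.72
0.6 x 0.7 z(down) -1.0
0.52 x 0.1 z(down) -0.2
0.45 x -0.5 z(down) 0.8
0.38 x -1.0 z(down) 1.7
0.3 x -1.5 z(down) 2.7
0.23 x -1.9 z(down) 3.7
0.15 x -2.2 z(down) 4.8
0.08 x -2.4 z(down) 5.9
0.0 x -2.5 z(down) 6.9
```

View pics/7.png

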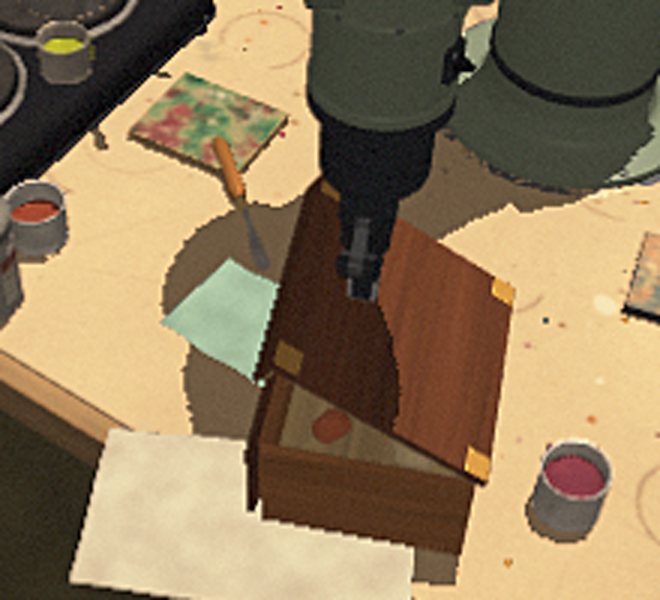

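```bash
python3 -m handwheel '[[-0.5,0,0.8,0,0],[-1,0,1.7,0,0],[-1.5,0,2.7,0,0],[-1.9,0,3.7,0,0],[-2.2,0,4.7,0,0],[-2.3,0,5.4,0,0],[-2.4,0,5.9,0,0],[-2.4,0,6.2,0,0],[-2.4,0,6.4,0,0]]'; python3 -c "
from arc import *
arc(.145,[.05,0])"
```

```text
t: 14.1
position: [0.5024, -0.0341, 0.1184]
tcp_rot: [0.001, 0.609, 0.793, -0.001]
ft_force: [0.3, -1.0, 0.8]
width: -0.0003
t 14.1 pos [ 0.5024 -0.0341  0.1184] F [ 0.3 -1.   0.8] w -0.0003 own [-0.0509  0.0011  0.1184]
-y yaw -2.879 turn to align -4.72
0.05 x -0.0 z(down) -0.2
0 x -0.1 z(down) 0.5
```

```bash
python3 -m handwheel '[[0,0,0.2,0,0],[0,0,0.4,0,0],[0,0,0.5,0,0],[0,0,0.6,0,0]]'; python3 -m handwheel '[[0,0,0.15,0,0],[0,0,0.3,0,0],[0,0,0.3,0,0]]'
```

```text
t: 14.6
position: [0.5026, -0.034, 0.1128]
tcp_rot: [0.001, 0.609, 0.793, -0.001]
ft_force: [-6.4, -1.4, 25.7]
width: 0.0001
t: 14.98
position: [0.5029, -0.034, 0.1123]
tcp_rot: [0.002, 0.609, 0.793, -0.001]
ft_force: [-20.9, -2.0, 67.1]
width: -0.0001
```

```bash
python3 -m handwheel '[[0,0,-0.5,0,0],[0,0,-3,0,0],[0,0,-8,0,0],[0,0,-14,0,0],[0,0,-20,0,0],[0,0,-25,0,0],[0,0,-25,0,0],[0,0,-25,0,0]]'
python3 - <<'E'
from go import *
import cv2
for n in ["scene","top"]: cv2.imwrite(f"pics/{n}8.png",cams.capture(n)[:,:,::-1])
a=cv2.imread("pics/scene8.png")[170:290,180:430]
cv2.imwrite("pics/8.png",cv2.resize(a,None,fx=3.2,fy=3.2,interpolation=2))
show()
E
```

```text
t: 15.98
position: [0.5021, -0.0329, 0.3617]
tcp_rot: [0.002, 0.609, 0.793, -0.002]
ft_force: [-0.0, 0.6, 0.5]
width: 0.0001
t 16.07 pos [ 0.5019 -0.0329  0.3612] F [ 0.7  0.1 -0.5] w -0.0004 own [-0.0497  0.0012  0.3612]
-y yaw -2.879 turn to align -4.72
```

View pics/8.png

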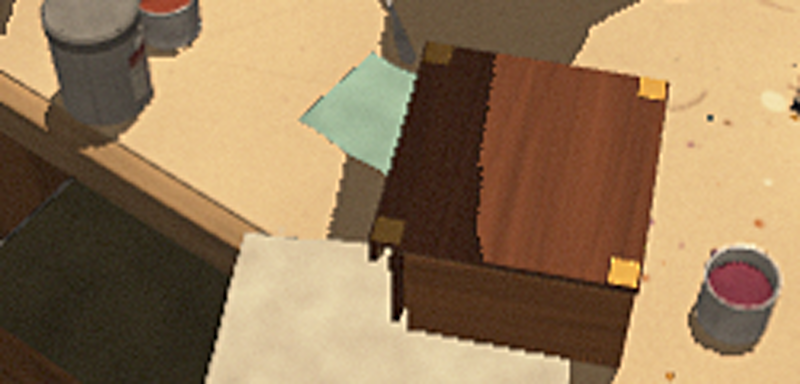

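View pics/top8.png

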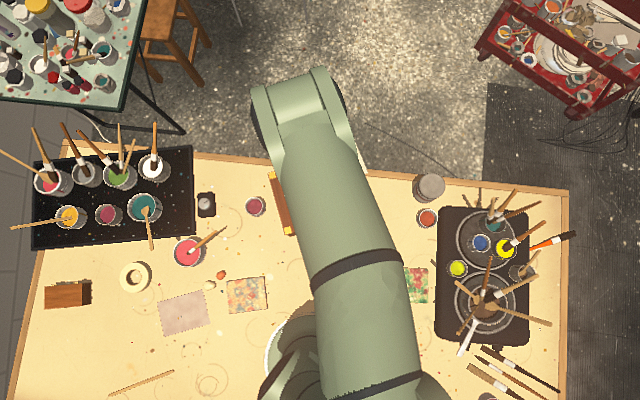

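Run:
```python
from go import *
for th in (0,.05):
  for nm,s,h,y in [('front far',.188,.013,-.097),('front near',.188,.013,.097),('back near',0,.013,.097),('back far',0,.013,-.097)]:
    print(th,nm,((proj('scene',ow(*lid(th,s,h,y)))[0]+.5-[180,170])*3.2).round(0))
print('carc',[((proj('scene',ow(*v))[0]+.5-[180,170])*3.2).round(0) for v in ([-.08,-.095,0],[.08,-.095,0],[-.092,-.095,.011])])
```

```text
0 front far [367. 240.]
0 front near [426.  39.]
0 back near [669.  80.]
0 back far [638. 290.]
0.05 front far [368. 232.]
0.05 front near [427.  31.]
0.05 back near [670.  80.]
0.05 back far [639. 290.]
carc [array([404., 333.]), array([617., 373.]), array([388., 322.])]
```

```bash
python3 -c "
from rig import order
print(order.job_done())"
```

```text
the job is handed in; nothing more can be done
None
```

I pushed the drawer fully home from the outside of its front, then pushed the lid over from behind and pressed it down until it stopped. The job is handed in, at about 16 s of the 48 s. I gripped and lifted nothing.

**Drawer:** the force stayed near 2 N as it slid, then jumped to about 11 N at the stop. The tool stopped about 4 mm short of where my fit put the stop, which I took as measurement error. The pictures show the drawer front flush against the chest.

**Lid:** in the last scene picture its corners lie within about 2 px of where a fully shut lid on the chest's original position should appear. That also means the chest did not visibly move. The lip hangs in front of the drawer.

**Jar and tins:** all three look undisturbed in the pictures. The arm is well clear above the chest, with the force reading back near zero.

**Harder than intended:** the final press on the closed lid, made with the fingertips, reached about 67 N down (about 70 N in all). That is below the 120 N wrist limit but far more than the lid needed. It would break the 40 N limit if that limit also covers the fingertips; I read it as covering only the arm and the gripper's body.

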